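Empty the sorter tray into the bin and hold it tipped

ROBOT

A 7-joint arm with a two-finger parallel gripper is mounted at the origin on the work surface. World frame = base frame: x ahead of the robot, y to its left, z up, the work surface at z = 0. Lengths are in m, angles in rad, forces in N, time in s.
With the tool pointing down it reaches from about 0.425 to 0.875 m from the base axis. Payload 4.7 kg.
Tool frame: the origin (TCP) lies at the very end of the fingers, on their centre line; the grasp point (between the pads) lies 19 mm behind it; z points along the fingers, y is the direction in which the jaws open and shut (so a half turn about z gives the same grasp; the last joint's range is limited). The gripper opens to 87 mm and grips with 3 to 60 N. Pads are 19 mm wide; open, the fingers measure 117 mm over their backs; the gripper's body (75 mm by 190 mm) begins 51 mm behind the grasp point.
Start: joints at [1.342, 0.321, -0.07, 1.45, 0.023, 1.371, -0.057], TCP at [0.156, -0.631, 0.199] pointing down, gripper open.
Joint ranges: [-2.86, 2.86], [-0.3, 2.09], [-1.38, 1.24], [0.06, 2.45], [-1.56, 4.7], [0.09, 2.05], [-2.69, 2.69]. Speed limits (rad/s): [2.57, 2.57, 3.14, 3.14, 3.14, 3.14, 3.14].

INTERFACE

Orientations are given as a rotation vector (axis times angle).
In Python, from bench import ctrl, get_image, camera_info gives the robot as it stands.
- The arm moves only by the tool carry_out, never from a script. Its argument "commands" is a list of rows, each an object of numbers: "tx", "ty", "tz": the shift along the tool's x, y, z in m; "rx", "ry", "rz": the turn, a rotation vector about the tool's x, y, z in rad; "jaw": the opening, from 0 (shut) to 1 (fully open). In form: [{"tx": .., "ty": .., "tz": .., "rx": .., "ry": .., "rz": .., "jaw": ..}, ...]. A call has 1 to 12 rows; each row is the pose to reach, as a shift and turn from the pose commanded when the call began, along the tool's axes at that moment; what a row does not reach only later rows make up. A row lasts 1/8 s, in which the tool goes at most 62.5 mm and 10.7 degrees, less where a joint would pass 70% of its speed; a pose out of reach is approached as far as the arm can. A call with a gripper value outside its range is refused whole. The fingers move at their own pace and stop on an object; "grip_force" is the grip in N (left out, the last holds). Time passes only in rows, so rows that repeat a pose let the fingers close. It gives the time, the measured TCP pose, the force and the opening at its end, in the units of the state.
- ctrl.get_state(): the state, without advancing time (a new reading comes with each control period).
- get_image(name): name is "side" or "top"; returns the picture (480x640x3 uint8, red, green, blue); there is no depth.
- camera_info(name): a dict with "intrinsics" (3x3 intrinsics, pixels), "R" (3x3) and "t" (3): a world point X has camera coordinates R X + t. Camera axes: x right, y down, z forward; pixel columns grow to the right and rows downward; lengths in m; the calibration is good to about 2 mm. A picture is of the moment at which its call begins. camera_info takes no time and is no camera call.
- ctrl.close_job(): hands the job in, once; it reports no verdict.
The state is a dict: "time": time; "joint_positions": joint angles; "qd": joint speeds; "joint_torque": joint torques, N m; "position": TCP position; "tool_rot": TCP orientation; "ft_force": force on the tool from outside, world axes, zero at the start; "torque": the same for the moment, N m; "grip_width": opening from 0.0 (shut) to 1.0 (fully open).
Only numpy, scipy, OpenCV 4.12 (cv2) and the standard library are available. Lean on these libraries where they do the work, as an engineer would, in place of code of your own. Each camera call takes 0.05 s, during which the arm holds its last target.

TASK

Draw the sorter tray with its four nuts up out of the wooden holder, carry it over to the bin without spilling any, and tip it there, its open lip (the end that faced the robot) down by about 40 degrees or a little more, so that all four nuts slide into the bin. Finish while holding the tray like that in the gripper: tipped lip down, raised clear of the bin with the lip over it, still and touching nothing else. Leave the spanner, the jar and the log alone.

Things in the scene. Friction and masses are not known exactly. Their poses are not given: they have to be found in the camera images.
- tray: open sorter tray of thin bright sheet metal, 150 mm long (x) by 96 mm wide (y), about 280 g without nuts. Floor 3 mm thick, walls 3 mm thick and 30 mm high on both long sides and at the back (+x); the -x end is an open lip. A dark wooden handle bar bridges it crosswise over the middle. Origin: centre of its underside; x points from the lip to the back, z up. It starts level in the holder, lip towards the robot (its yaw is the holder's)
- tray_handle (a point): centre of the tray's handle bar, 62 mm above the tray's underside over its middle. The bar runs along the tray's y, 96 mm long with 88 mm free between its end plates, 14 mm thick along the tray's x (grip it across this) and 20 mm high; 49 mm free between it and the tray's floor. Axes as tray
- tray_lip (a point): middle of the lip's lower edge, 75 mm from the tray's origin along its -x. Axes as tray
- holder: wooden cradle fixed to the bench, 186 mm (x) by 138 mm (y), 12 mm base on which the tray rests, side cheeks 50 mm high, end boards 40 mm high (the front one closes off the tray's lip); 3 mm play around the tray, so it comes out straight up: clear of the holder once raised 40 mm. Origin: centre of its underside, on the bench. Holder and bin may change sides
- bin: grey plastic open-topped bin fixed to the bench, 230 mm (x) by 190 mm (y) by 80 mm high, walls 4 mm, empty at the start. Origin: centre of its underside, on the bench; z up
- nut0: one of 4 of them, all alike: bright steel hexagon nut, 30 mm across the flats (35 mm over the corners), 16 mm thick, about 60 g; starts flat on the tray's floor. Origin: centre of its underside. Oiled, slides on the tray once that is tipped about 20 degrees
- nut1: one of the 4 nuts, as nut0
- nut2: one of the 4 nuts, as nut0
- nut3: one of the 4 nuts, as nut0
- spanner: steel spanner 170 mm long lying on the bench between holder and bin, to be left alone. Origin: centre of its underside
- oil_jar: amber jar, 54 mm across, 85 mm high, standing between holder and bin, to be left alone. Origin: centre of its underside
- log: split piece of firewood, pale with bark along one edge, 150 mm long, 50 mm wide, 25 mm high, lying between holder and bin, beyond the jar, to be left alone. Origin: centre of its underside
There are look-alikes about, which are no part of the job. There is more than one size of the tray; the one meant has the size given above.

How it is judged:
By the outcome, as a careful person would: the job done as asked, in the order asked, and still so for the second after the job is handed in, while the arm keeps its last pose, push and grip.
It also fails if it takes over 48 s, if anything falls off the work surface, if the arm or the gripper's body presses on something with over 40 N, if the wrist force passes 120 N, or if a joint passes its speed limit or range.

## Working session

There is one attempt and no reset: what is moved stays moved. The work goes in short steps, Python scripts to look and compute and a tool call to move; the robot and the scene stay as the last step left them, time stands still between calls to the robot, and variables do not carry over. Pictures are saved under pics/ and viewed, and the job is handed in when it is done.

Besides the shell and the picture viewer there is one more tool, called after "Call:" as name(argument=value, ...) on one line, values as JSON. carry_out: Moves the arm, as the interface text tells. Its arguments: {"type":"object","properties":{"commands":{"type":"array"},"grip_force":{"type":"number"}},"required":["commands"]}

```bash
mkdir -p pics; ls; python3 - <<'E'
from bench import ctrl,get_image,camera_info
import cv2,numpy as np
print(ctrl.get_state())
for n in("side","top"):
    cv2.imwrite(f"pics/{n}0.png",get_image(n)[:,:,::-1]); print(n,camera_info(n))
E
```

```text
pics
{'time': 0.0, 'joint_positions': array([ 1.34210819,  0.32180112, -0.07008792,  1.45166949,  0.02261492,
        1.3707536 , -0.05690151]), 'qd': array([ 2.58793096e-05, -3.56570305e-04, -1.30263983e-03, -2.69426710e-04,
       -1.11104046e-03, -2.99254479e-04, -1.38236345e-04]), 'joint_torque': array([-8.37626408e-05, -4.91288245e+01, -4.03518649e-01, -3.12537754e+01,
       -6.35458692e-02,  4.36235487e-02,  1.78831206e-04]), 'position': array([ 0.1560737 , -0.63038764,  0.19777853]), 'tool_rot': array([-3.11666524e+00, -3.80269451e-01,  5.20958037e-04]), 'ft_force': array([-0.51517725, -0.23444917,  0.53316314]), 'torque': array([-0.00571079, -0.00379993,  0.01956632]), 'grip_width': 0.9997162868955076}
side {'intrinsics': array([[500.71766089,   0.        , 314.66540221],
       [  0.        , 500.71766089, 237.20030929],
       [  0.        ,   0.        ,   1.        ]]), 'R': array([[ 0.99749678, -0.0681519 ,  0.01885474],
       [-0.03499353, -0.70746574, -0.70588078],
       [ 0.0614462 ,  0.70345401, -0.70807967]]), 't': array([-0.61450997,  0.02748807,  1.03036077])}
top {'intrinsics': array([[480.63798723,   0.        , 319.71569317],
       [  0.        , 480.63798723, 233.16218647],
       [  0.        ,   0.        ,   1.        ]]), 'R': array([[-2.45254059e-02, -9.99698969e-01, -6.90306148e-04],
       [-9.97565600e-01,  2.45181465e-02, -6.52819661e-02],
       [ 6.52792392e-02, -9.12441047e-04, -9.97866619e-01]]), 't': array([-0.0705929 ,  0.59915244,  1.00216729])}
```

View pics/side0.png

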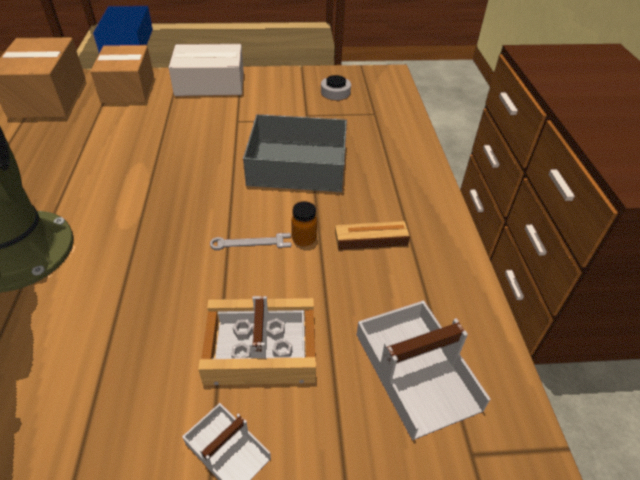

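View pics/top0.png

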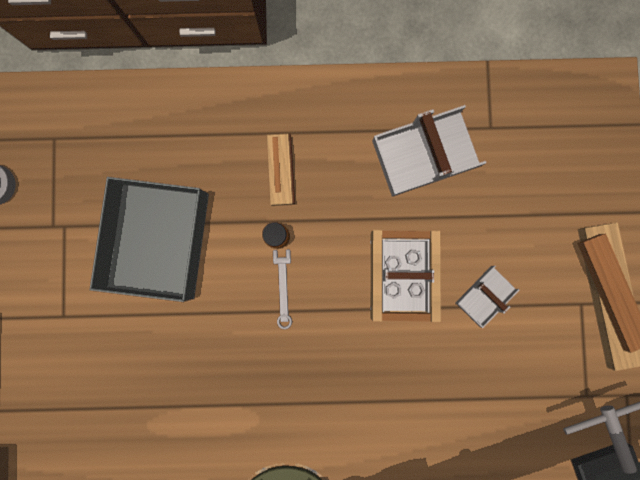

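The side and top views both show three trays. Top-view pixels:
- In the holder with four nuts: (407,276).
- Large and empty: (428,150).
- Small and empty: (487,297).

The one in the holder, with nuts, fits the description. The bin is at (150,238), the jar at (275,235), the spanner at (284,290) and the log at (280,170). Next I'll take an enlarged crop and measure.

```bash
cat > h.py <<'E'
import numpy as np,cv2
from bench import ctrl,get_image,camera_info
def ray(n,u,v):
    c=camera_info(n);K,R,t=c["intrinsics"],c["R"],c["t"]
    return -R.T@t, R.T@np.linalg.inv(K)@np.array([u,v,1.])
def onz(n,u,v,z):
    o,d=ray(n,u,v); return o+d*(z-o[2])/d[2]
def two(pa,pb):
    (o1,d1),(o2,d2)=ray("top",*pa),ray("side",*pb)
    s=np.linalg.lstsq(np.c_[d1,-d2],o2-o1,rcond=None)[0]
    a,b=o1+s[0]*d1,o2+s[1]*d2; return (a+b)/2,np.linalg.norm(a-b)
def proj(n,X):
    c=camera_info(n);x=c["intrinsics"]@(c["R"]@np.asarray(X)+c["t"]);return x[:2]/x[2]
E
python3 - <<'E'
import cv2,numpy as np
from h import *
t=cv2.imread("pics/top0.png");s=cv2.imread("pics/side0.png")
a=cv2.resize(t[220:335,360:450],None,fx=5,fy=5,interpolation=cv2.INTER_CUBIC)
b=cv2.resize(s[285:395,190:325],None,fx=5,fy=5,interpolation=cv2.INTER_CUBIC)[:, :]
cv2.imwrite("pics/ct.png",a);cv2.imwrite("pics/cs.png",b)
cv2.imwrite("pics/cb.png",cv2.resize(t[120:340,80:310],None,fx=2.7,fy=2.7,interpolation=cv2.INTER_CUBIC))
def m(im,box,name):
    x0,y0,x1,y1=box;p=im[y0:y1,x0:x1].astype(int)
    B,G,R=p[...,0],p[...,1],p[...,2]
    k=((R<125)&(R>B+22)&(G<65)).astype(np.uint8)
    n,l,st,c=cv2.connectedComponentsWithStats(k)
    for i in range(1,n):
        if st[i,4]>60: 
            q=np.argwhere(l==i)[:,::-1].astype(np.float32)+[x0,y0]
            print(name,st[i],c[i]+[x0,y0],cv2.minAreaRect(q.astype(np.float32)))
m(t,(375,245,440,310),"top");m(s,(235,290,285,365),"side")
E
```

```text
top [ 14  28  43   7 240] [411.1625 275.3625] ((410.0, 276.0), (6.0, 42.0), 90.0)
side [ 19   9  10  43 336] [258.64880952 320.33630952] ((258.70855712890625, 320.03729248046875), (8.146618843078613, 42.257301330566406), 3.012787342071533)
```

View pics/ct.png

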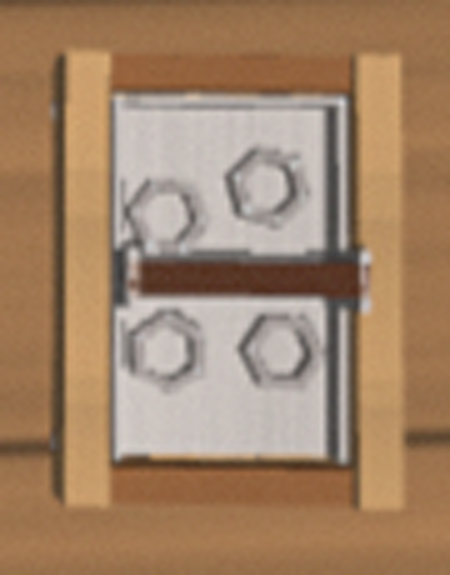

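View pics/cs.png

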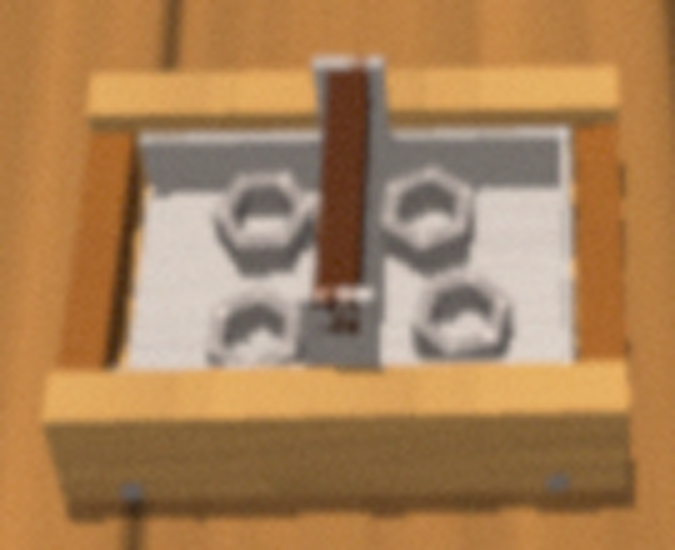

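View pics/cb.png

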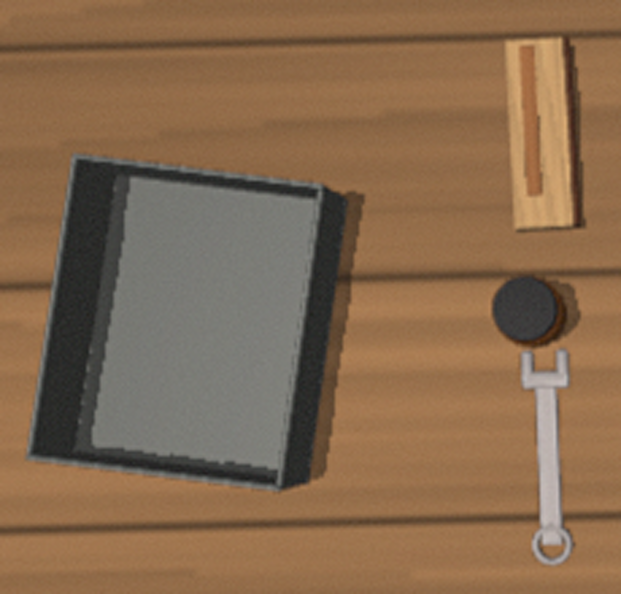

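The crop confirms the target: the tray filling the holder holds four nuts, its bar is at top (408,276) and the holder's front board faces the robot. Next I'll compute the poses.

```bash
python3 - <<'E'
from h import *
np.set_printoptions(precision=4,suppress=True)
f=lambda u,v,ox,oy,s:((u+.5)/s-.5+ox,(v+.5)/s-.5+oy)
def rect(c,z):
    P=np.array([onz("top",*p,z) for p in c]); 
    print("centre",P.mean(0)); print(P[:,:2]); 
    for i in range(4):
        d=P[(i+1)%4]-P[i]; print(np.linalg.norm(d),np.degrees(np.arctan2(d[1],d[0])))
rect([f(u,v,360,220,5) for u,v in[(66,507),(66,50),(403,53),(403,508)]],.05)
print("bin");rect([f(u,v,80,120,2.7) for u,v in[(30,457),(75,156),(322,186),(283,488)]],.08)
# handle top centre: top view edges u 136..360 (bar ends), side bar
g=f(249,280,360,220,5);print("handle top z.084",onz("top",*g,.084))
a=f(347,70,190,285,5);b=f(338,292,190,285,5)
print("side bar top ends", onz("side",*a,.084),onz("side",*b,.084))
print("top ends",onz("top",*f(136,278,360,220,5),.084),onz("top",*f(360,281,360,220,5),.084))
print("inner tray", [onz("top",*f(u,v,360,220,5),.042) for u,v in[(112,95),(350,95),(350,462),(112,462)]])
for nm,u,v,z in[("jar",525,310,.085),("logA",537,40,.025),("logB",547,228,.025),("spA",545,352,.005),("spB",552,562,.005)]:print(nm,onz("top",*f(u,v,80,120,2.7),z))
from scipy.spatial.transform import Rotation as Ro
s=ctrl.get_state();print(Ro.from_rotvec(s["tool_rot"]).as_matrix())
E
```

```text
centre [ 0.5045 -0.261   0.05  ]
[[ 0.4133 -0.189 ]
 [ 0.5999 -0.1949]
 [ 0.5953 -0.3339]
 [ 0.4095 -0.3263]]
0.18674462600553504 -1.818413400148336
0.13901552885601845 -91.919673358626
0.18590931952735662 177.65727858655092
0.13731539724115369 88.43085891970426
bin
centre [0.5913 0.2633 0.08  ]
[[0.4935 0.3718]
 [0.7163 0.3397]
 [0.6891 0.1555]
 [0.4663 0.186 ]]
0.22507294167675176 -8.206391730903546
0.18617203371628613 -98.37817775711183
0.22490441238219439 172.22120176104028
0.1878500149494709 81.67666997631522
handle top z.084 [ 0.5045 -0.2606  0.084 ]
side bar top ends [ 0.505  -0.2171  0.084 ] [ 0.5031 -0.305   0.084 ]
top ends [ 0.5064 -0.216   0.084 ] [ 0.503  -0.3046  0.084 ]
inner tray [array([ 0.5813, -0.2143,  0.042 ]), array([ 0.5788, -0.3132,  0.042 ]), array([ 0.4278, -0.3072,  0.042 ]), array([ 0.4302, -0.2093,  0.042 ])]
jar [0.5925 0.0055 0.085 ]
logA [ 0.8109 -0.0023  0.025 ]
logB [ 0.6606 -0.0073  0.025 ]
spA [ 0.5638 -0.0023  0.005 ]
spB [ 0.3981 -0.0046  0.005 ]
[[ 0.9707  0.2405 -0.0005]
 [ 0.2405 -0.9706  0.0016]
 [-0.0001 -0.0016 -1.    ]]
```

Call:
carry_out(commands=[{"tx":0.02,"ty":-0.013,"tz":0,"rz":-0.06,"jaw":1},{"tx":0.06,"ty":-0.039,"tz":0,"rz":-0.18,"jaw":1},{"tx":0.105,"ty":-0.068,"tz":0,"rz":-0.32,"jaw":1},{"tx":0.15,"ty":-0.097,"tz":0,"rz":-0.46,"jaw":1},{"tx":0.195,"ty":-0.126,"tz":0.005,"rz":-0.6,"jaw":1},{"tx":0.24,"ty":-0.155,"tz":0.01,"rz":-0.74,"jaw":1},{"tx":0.285,"ty":-0.184,"tz":0.02,"rz":-0.88,"jaw":1},{"tx":0.33,"ty":-0.213,"tz":0.03,"rz":-1.02,"jaw":1},{"tx":0.375,"ty":-0.242,"tz":0.04,"rz":-1.15,"jaw":1},{"tx":0.41,"ty":-0.264,"tz":0.045,"rz":-1.25,"jaw":1},{"tx":0.427,"ty":-0.275,"tz":0.05,"rz":-1.295,"jaw":1},{"tx":0.427,"ty":-0.275,"tz":0.05,"rz":-1.295,"jaw":1}])

```text
invalid input
```

```bash
cat > st.py <<'E'
from h import *
from scipy.spatial.transform import Rotation as Ro
np.set_printoptions(precision=4,suppress=True)
import sys
def img(n,nm,box=None,f=1):
    p=get_image(n)[:,:,::-1]
    if box: p=p[box[1]:box[3],box[0]:box[2]]
    cv2.imwrite("pics/"+nm,cv2.resize(p,None,fx=f,fy=f,interpolation=cv2.INTER_CUBIC))
s=ctrl.get_state()
for k in("time","joint_positions","position","ft_force","torque","grip_width"):print(k,s[k])
M=Ro.from_rotvec(s["tool_rot"]).as_matrix();print(M)
E
python3 - <<'E'
from st import *
print("yaw y",np.degrees(np.arctan2(M[1,1],M[0,1])), "to go tool",M.T@(np.array([.5045,-.2605,.055])-s["position"]))
img("side","s1.png");img("top","t1.png")
E
```

```text
time 0.1
joint_positions [ 1.3421  0.3217 -0.0701  1.4515  0.0226  1.3708 -0.0569]
position [ 0.1561 -0.6304  0.1979]
ft_force [-0.8352 -0.6975 -0.7469]
torque [-0.0004 -0.0372 -0.003 ]
grip_width 1.001505662745434
[[ 0.9707  0.2405 -0.0005]
 [ 0.2405 -0.9706  0.0016]
 [-0.0001 -0.0016 -1.    ]]
yaw y -76.08431983211644 to go tool [ 0.4272 -0.2751  0.1433]
```

View pics/s1.png

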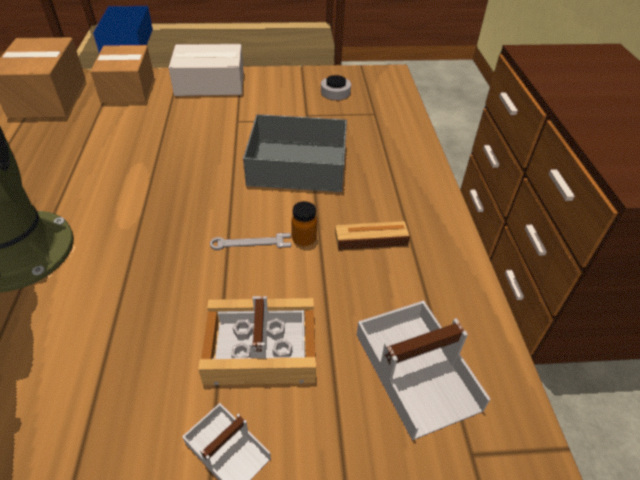

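View pics/t1.png

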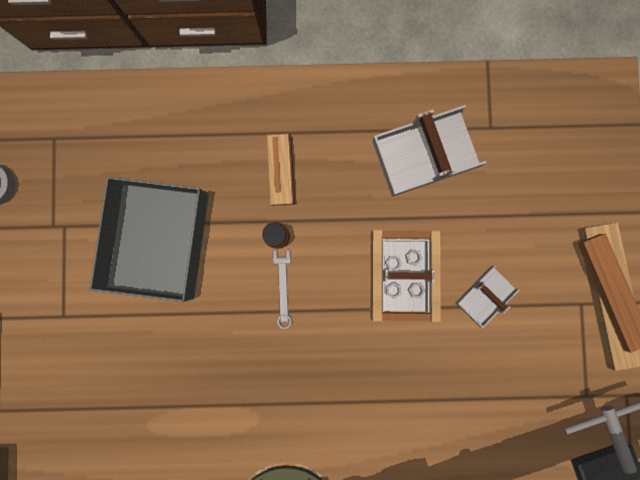

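The move was refused, probably because rows need all seven keys, so the scene is unchanged. I'll resend with rx and ry.

Call:
carry_out(commands=[{"tx":0.02,"ty":-0.013,"tz":0,"rx":0,"ry":0,"rz":-0.06,"jaw":1},{"tx":0.06,"ty":-0.039,"tz":0,"rx":0,"ry":0,"rz":-0.18,"jaw":1},{"tx":0.105,"ty":-0.068,"tz":0,"rx":0,"ry":0,"rz":-0.32,"jaw":1},{"tx":0.15,"ty":-0.097,"tz":0,"rx":0,"ry":0,"rz":-0.46,"jaw":1},{"tx":0.195,"ty":-0.126,"tz":0.005,"rx":0,"ry":0,"rz":-0.6,"jaw":1},{"tx":0.24,"ty":-0.155,"tz":0.01,"rx":0,"ry":0,"rz":-0.74,"jaw":1},{"tx":0.285,"ty":-0.184,"tz":0.02,"rx":0,"ry":0,"rz":-0.88,"jaw":1},{"tx":0.33,"ty":-0.213,"tz":0.03,"rx":0,"ry":0,"rz":-1.02,"jaw":1},{"tx":0.375,"ty":-0.242,"tz":0.04,"rx":0,"ry":0,"rz":-1.15,"jaw":1},{"tx":0.41,"ty":-0.264,"tz":0.045,"rx":0,"ry":0,"rz":-1.25,"jaw":1},{"tx":0.427,"ty":-0.275,"tz":0.05,"rx":0,"ry":0,"rz":-1.295,"jaw":1},{"tx":0.427,"ty":-0.275,"tz":0.05,"rx":0,"ry":0,"rz":-1.295,"jaw":1}])

```text
time: 1.7
position: [0.5048, -0.2597, 0.1485]
tool_rot: [-2.254, -2.187, 0.001]
ft_force: [-0.5, -0.2, 0.5]
grip_width: 1.0
```

```bash
python3 - <<'E'
from st import *
print("yaw y",np.degrees(np.arctan2(M[1,1],M[0,1])), "to go tool",M.T@(np.array([.5045,-.2605,.055])-s["position"]))
img("side","s2.png");img("top","t2.png")
E
```

```text
time 1.7
joint_positions [ 0.888   0.2155 -0.5215  1.7115  0.1126  1.2454  0.3105]
position [ 0.5048 -0.2597  0.1485]
ft_force [-0.4881 -0.1553  0.4739]
torque [-0.046  -0.0526 -0.0179]
grip_width 1.0004755247658728
[[ 0.0298  0.9996 -0.0009]
 [ 0.9996 -0.0298  0.0004]
 [ 0.0004 -0.0009 -1.    ]]
yaw y -1.7083856532945683 to go tool [-0.0009 -0.0002  0.0935]
```

View pics/s2.png

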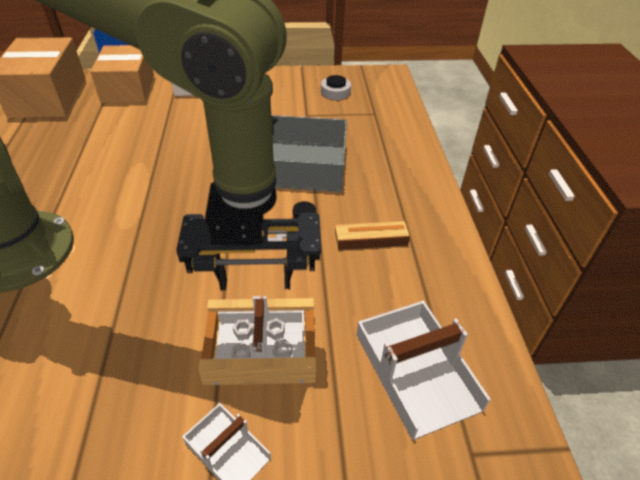

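The side view shows the gripper square above the bar, with the fingers at x-pixels 222 and 290 straddling 258. The tray and nuts are undisturbed, so I'll descend.

Call:
carry_out(commands=[{"tx":0,"ty":0,"tz":0.01,"rx":0,"ry":0,"rz":0,"jaw":1},{"tx":-0.001,"ty":0,"tz":0.03,"rx":0,"ry":0,"rz":0,"jaw":1},{"tx":-0.001,"ty":0,"tz":0.05,"rx":0,"ry":0,"rz":0,"jaw":1},{"tx":-0.001,"ty":0,"tz":0.07,"rx":0,"ry":0,"rz":0,"jaw":1},{"tx":-0.001,"ty":0,"tz":0.085,"rx":0,"ry":0,"rz":0,"jaw":1},{"tx":-0.001,"ty":0,"tz":0.093,"rx":0,"ry":0,"rz":0,"jaw":1},{"tx":-0.001,"ty":0,"tz":0.093,"rx":0,"ry":0,"rz":0,"jaw":1}])

```text
time: 2.68
position: [0.5043, -0.2622, 0.0553]
tool_rot: [-2.257, -2.184, 0.0]
ft_force: [0.3, -0.4, -0.6]
grip_width: 1.001
```

```bash
python3 - <<'E'
from st import *
img("side","s3.png",(170,150,370,400),2.4)
E
```

```text
time 2.675
joint_positions [ 0.8707  0.3066 -0.5067  1.8073  0.1674  1.0711  0.2702]
position [ 0.5043 -0.2622  0.0553]
ft_force [ 0.2832 -0.4038 -0.576 ]
torque [-0.0614 -0.1344 -0.0409]
grip_width 1.0013618364112118
[[ 0.0329  0.9995 -0.0007]
 [ 0.9995 -0.0329  0.0005]
 [ 0.0005 -0.0008 -1.    ]]
```

View pics/s3.png

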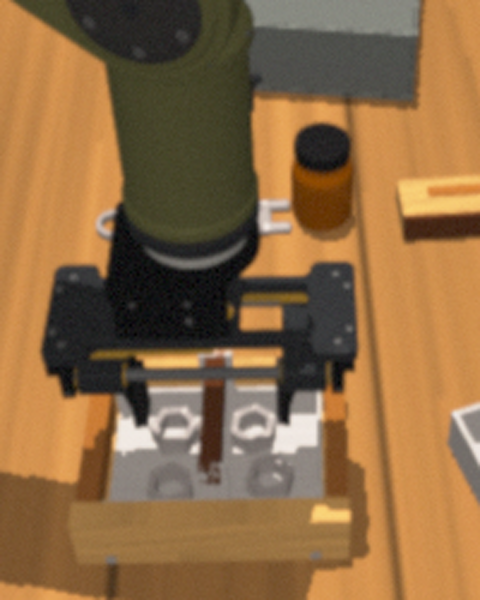

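The fingers sit at crop u≈138 and 285 either side of the bar at 213, centred with no contact. I'll close the gripper.

Call:
carry_out(commands=[{"tx":0,"ty":0,"tz":0,"rx":0,"ry":0,"rz":0,"jaw":0.6},{"tx":0,"ty":0,"tz":0,"rx":0,"ry":0,"rz":0,"jaw":0.3},{"tx":0,"ty":0,"tz":0,"rx":0,"ry":0,"rz":0,"jaw":0.1},{"tx":0,"ty":0,"tz":0,"rx":0,"ry":0,"rz":0,"jaw":0},{"tx":0,"ty":0,"tz":0,"rx":0,"ry":0,"rz":0,"jaw":0},{"tx":0,"ty":0,"tz":0,"rx":0,"ry":0,"rz":0,"jaw":0},{"tx":0,"ty":0,"tz":0,"rx":0,"ry":0,"rz":0,"jaw":0},{"tx":0,"ty":0,"tz":0,"rx":0,"ry":0,"rz":0,"jaw":0}], grip_force=50)

```text
time: 3.72
position: [0.5043, -0.2623, 0.0558]
tool_rot: [-2.257, -2.184, 0.001]
ft_force: [-2.8, 1.0, 0.7]
grip_width: 0.172
```

Call:
carry_out(commands=[{"tx":0,"ty":0,"tz":-0.003,"rx":0,"ry":0,"rz":0,"jaw":0},{"tx":0,"ty":0,"tz":-0.008,"rx":0,"ry":0,"rz":0,"jaw":0},{"tx":0,"ty":0,"tz":-0.014,"rx":0,"ry":0,"rz":0,"jaw":0},{"tx":0,"ty":0,"tz":-0.02,"rx":0,"ry":0,"rz":0,"jaw":0},{"tx":0,"ty":0,"tz":-0.02,"rx":0,"ry":0,"rz":0,"jaw":0}])

```text
time: 4.35
position: [0.5051, -0.2626, 0.0766]
tool_rot: [2.257, 2.183, 0.0]
ft_force: [-0.8, -0.4, -5.6]
grip_width: 0.148
```

```bash
python3 - <<'E'
from st import *
img("side","s4.png",(170,150,370,400),2.4)
E
```

```text
time 4.35
joint_positions [ 0.8765  0.2829 -0.5112  1.7881  0.1536  1.1084  0.2806]
position [ 0.5051 -0.2626  0.0766]
ft_force [-0.8139 -0.3668 -5.6021]
torque [-0.0443 -0.0471 -0.0214]
grip_width 0.14754757142539715
[[ 0.033   0.9995  0.0013]
 [ 0.9995 -0.033  -0.0009]
 [-0.0008  0.0013 -1.    ]]
```

View pics/s4.png

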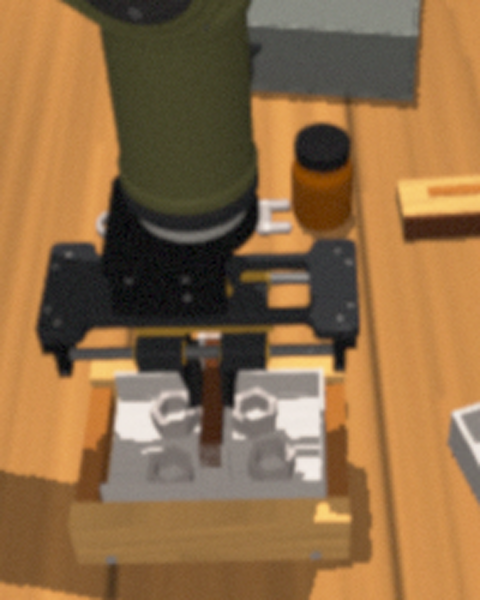

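The tray rose level with all four nuts, the force is 5.6 N as expected, and the grip is firm. I'll keep raising it.

Call:
carry_out(commands=[{"tx":0,"ty":0,"tz":-0.004,"rx":0,"ry":0,"rz":0,"jaw":0},{"tx":0,"ty":0,"tz":-0.012,"rx":0,"ry":0,"rz":0,"jaw":0},{"tx":0,"ty":0,"tz":-0.024,"rx":0,"ry":0,"rz":0,"jaw":0},{"tx":0,"ty":0,"tz":-0.038,"rx":0,"ry":0,"rz":0,"jaw":0},{"tx":0,"ty":0,"tz":-0.054,"rx":0,"ry":0,"rz":0,"jaw":0},{"tx":0,"ty":0,"tz":-0.072,"rx":0,"ry":0,"rz":0,"jaw":0},{"tx":0,"ty":0,"tz":-0.09,"rx":0,"ry":0,"rz":0,"jaw":0},{"tx":0,"ty":0,"tz":-0.106,"rx":0,"ry":0,"rz":0,"jaw":0},{"tx":0,"ty":0,"tz":-0.12,"rx":0,"ry":0,"rz":0,"jaw":0},{"tx":0,"ty":0,"tz":-0.13,"rx":0,"ry":0,"rz":0,"jaw":0},{"tx":0,"ty":0,"tz":-0.135,"rx":0,"ry":0,"rz":0,"jaw":0},{"tx":0,"ty":0,"tz":-0.135,"rx":0,"ry":0,"rz":0,"jaw":0}])

```text
time: 5.9
position: [0.5046, -0.2624, 0.2109]
tool_rot: [2.258, 2.184, -0.0]
ft_force: [0.2, 0.0, -6.4]
grip_width: 0.147
```

```bash
python3 - <<'E'
from st import *
a=np.radians(12);tgt=np.array([.5913+.035*np.cos(a),.2633+.035*np.sin(a),s["position"][2]])
print(tgt, M.T@(tgt-s["position"]))
img("side","s5.png",(130,50,400,400),1.7)
E
```

```text
time 5.9
joint_positions [ 0.8973  0.1771 -0.5229  1.6254  0.0901  1.3631  0.3295]
position [ 0.5046 -0.2624  0.2109]
ft_force [ 0.1749  0.0365 -6.4033]
torque [-0.0686 -0.0981  0.0134]
grip_width 0.14705468289875576
[[ 0.033   0.9995  0.    ]
 [ 0.9995 -0.033  -0.0001]
 [-0.0001  0.     -1.    ]]
[0.6255 0.2706 0.2109] [ 0.5366  0.1033 -0.    ]
```

View pics/s5.png

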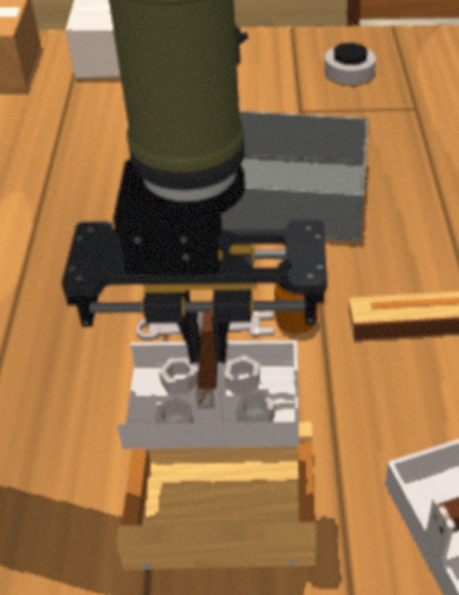

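The tray is clear of the holder with four nuts in it (crop (178,373), (242,372), (175,410), (255,408)). I'll carry it gently in three calls.

Call:
carry_out(commands=[{"tx":0.004,"ty":0.001,"tz":0,"rx":0,"ry":0,"rz":0,"jaw":0},{"tx":0.012,"ty":0.002,"tz":0,"rx":0,"ry":0,"rz":0,"jaw":0},{"tx":0.024,"ty":0.005,"tz":0,"rx":0,"ry":0,"rz":0,"jaw":0},{"tx":0.042,"ty":0.008,"tz":0,"rx":0,"ry":0,"rz":0,"jaw":0},{"tx":0.062,"ty":0.012,"tz":0,"rx":0,"ry":0,"rz":0,"jaw":0},{"tx":0.084,"ty":0.016,"tz":0,"rx":0,"ry":0,"rz":0,"jaw":0},{"tx":0.106,"ty":0.02,"tz":0,"rx":0,"ry":0,"rz":0,"jaw":0},{"tx":0.128,"ty":0.025,"tz":0,"rx":0,"ry":0,"rz":0,"jaw":0},{"tx":0.148,"ty":0.0285,"tz":0,"rx":0,"ry":0,"rz":0,"jaw":0},{"tx":0.164,"ty":0.0315,"tz":0,"rx":0,"ry":0,"rz":0,"jaw":0},{"tx":0.174,"ty":0.0335,"tz":0,"rx":0,"ry":0,"rz":0,"jaw":0},{"tx":0.179,"ty":0.0345,"tz":0,"rx":0,"ry":0,"rz":0,"jaw":0}])

```text
time: 7.45
position: [0.5451, -0.084, 0.2109]
tool_rot: [2.257, 2.185, -0.0]
ft_force: [-0.2, -0.0, -6.0]
grip_width: 0.145
```

Call:
carry_out(commands=[{"tx":0.004,"ty":0.001,"tz":0,"rx":0,"ry":0,"rz":0,"jaw":0},{"tx":0.012,"ty":0.002,"tz":0,"rx":0,"ry":0,"rz":0,"jaw":0},{"tx":0.024,"ty":0.005,"tz":0,"rx":0,"ry":0,"rz":0,"jaw":0},{"tx":0.042,"ty":0.008,"tz":0,"rx":0,"ry":0,"rz":0,"jaw":0},{"tx":0.062,"ty":0.012,"tz":0,"rx":0,"ry":0,"rz":0,"jaw":0},{"tx":0.084,"ty":0.016,"tz":0,"rx":0,"ry":0,"rz":0,"jaw":0},{"tx":0.106,"ty":0.02,"tz":0,"rx":0,"ry":0,"rz":0,"jaw":0},{"tx":0.128,"ty":0.025,"tz":0,"rx":0,"ry":0,"rz":0,"jaw":0},{"tx":0.148,"ty":0.0285,"tz":0,"rx":0,"ry":0,"rz":0,"jaw":0},{"tx":0.164,"ty":0.0315,"tz":0,"rx":0,"ry":0,"rz":0,"jaw":0},{"tx":0.174,"ty":0.0335,"tz":0,"rx":0,"ry":0,"rz":0,"jaw":0},{"tx":0.179,"ty":0.0345,"tz":0,"rx":0,"ry":0,"rz":0,"jaw":0}])

```text
time: 8.95
position: [0.5854, 0.0937, 0.2107]
tool_rot: [-2.257, -2.185, 0.0]
ft_force: [-0.1, -0.2, -5.1]
grip_width: 0.148
```

Call:
carry_out(commands=[{"tx":0.004,"ty":0.001,"tz":0,"rx":0,"ry":0,"rz":-0.005,"jaw":0},{"tx":0.012,"ty":0.002,"tz":0,"rx":0,"ry":0,"rz":-0.015,"jaw":0},{"tx":0.024,"ty":0.005,"tz":0,"rx":0,"ry":0,"rz":-0.03,"jaw":0},{"tx":0.042,"ty":0.008,"tz":0,"rx":0,"ry":0,"rz":-0.05,"jaw":0},{"tx":0.062,"ty":0.012,"tz":0,"rx":0,"ry":0,"rz":-0.07,"jaw":0},{"tx":0.084,"ty":0.016,"tz":0,"rx":0,"ry":0,"rz":-0.09,"jaw":0},{"tx":0.106,"ty":0.02,"tz":0,"rx":0,"ry":0,"rz":-0.115,"jaw":0},{"tx":0.128,"ty":0.025,"tz":0,"rx":0,"ry":0,"rz":-0.14,"jaw":0},{"tx":0.148,"ty":0.0285,"tz":0,"rx":0,"ry":0,"rz":-0.16,"jaw":0},{"tx":0.164,"ty":0.0315,"tz":0,"rx":0,"ry":0,"rz":-0.18,"jaw":0},{"tx":0.174,"ty":0.0335,"tz":0,"rx":0,"ry":0,"rz":-0.19,"jaw":0},{"tx":0.179,"ty":0.0345,"tz":0,"rx":0,"ry":0,"rz":-0.2,"jaw":0}])

```text
time: 10.45
position: [0.6257, 0.2716, 0.2106]
tool_rot: [-2.027, -2.4, 0.001]
ft_force: [-0.3, -0.6, -6.2]
grip_width: 0.146
```

```bash
python3 - <<'E'
from st import *
img("side","s6.png");img("top","t6.png")
E
```

```text
time 10.45
joint_positions [ 0.1013  0.498  -0.8004  1.3207  0.3518  1.4661 -0.5049]
position [0.6257 0.2716 0.2106]
ft_force [-0.3399 -0.591  -6.2453]
torque [-0.09   -0.1119 -0.0029]
grip_width 0.14614243453411813
[[-0.1673  0.9859 -0.0004]
 [ 0.9859  0.1673 -0.0001]
 [-0.0001 -0.0004 -1.    ]]
```

View pics/s6.png

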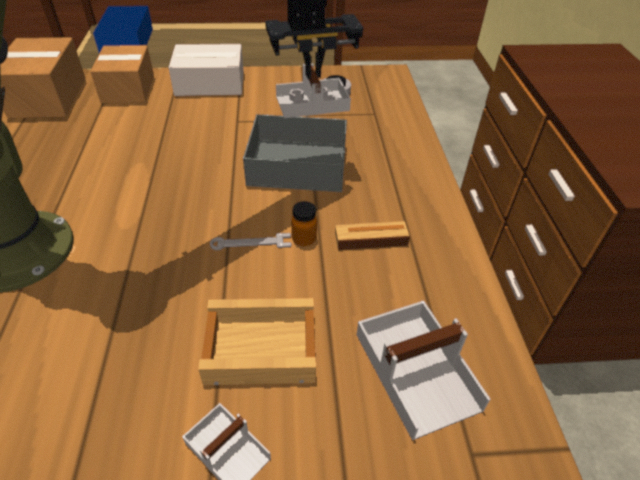

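View pics/t6.png

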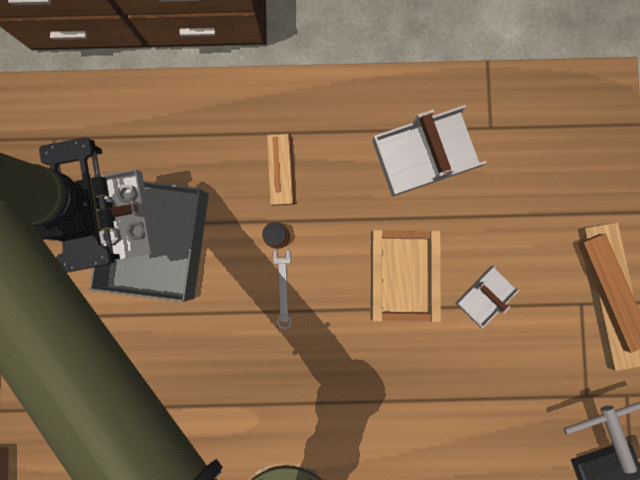

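The tray is held level over the bin: top (125,212), with the bin at (150,238) after allowing for parallax from the tray's height. The force is still about 6 N, so all four nuts are aboard. The jar, spanner and log haven't moved. I'll tip it about the grasp point.

Call:
carry_out(commands=[{"tx":0,"ty":0.0004,"tz":0,"rx":-0.02,"ry":0,"rz":0,"jaw":0},{"tx":0,"ty":0.0011,"tz":0,"rx":-0.06,"ry":0,"rz":0,"jaw":0},{"tx":0,"ty":0.002,"tz":-0.0001,"rx":-0.11,"ry":0,"rz":0,"jaw":0},{"tx":0,"ty":0.003,"tz":-0.0002,"rx":-0.16,"ry":0,"rz":0,"jaw":0},{"tx":0,"ty":0.004,"tz":-0.0004,"rx":-0.21,"ry":0,"rz":0,"jaw":0},{"tx":0,"ty":0.005,"tz":-0.0006,"rx":-0.26,"ry":0,"rz":0,"jaw":0},{"tx":0,"ty":0.006,"tz":-0.0009,"rx":-0.31,"ry":0,"rz":0,"jaw":0},{"tx":0,"ty":0.0067,"tz":-0.0012,"rx":-0.36,"ry":0,"rz":0,"jaw":0},{"tx":0,"ty":0.0076,"tz":-0.0016,"rx":-0.41,"ry":0,"rz":0,"jaw":0},{"tx":0,"ty":0.0084,"tz":-0.002,"rx":-0.46,"ry":0,"rz":0,"jaw":0},{"tx":0,"ty":0.0093,"tz":-0.0024,"rx":-0.51,"ry":0,"rz":0,"jaw":0},{"tx":0,"ty":0.0101,"tz":-0.0029,"rx":-0.56,"ry":0,"rz":0,"jaw":0}])

```text
time: 12.05
position: [0.6352, 0.2717, 0.2142]
tool_rot: [1.754, 2.073, 0.597]
ft_force: [-0.2, 0.3, -2.5]
grip_width: 0.149
```

Call:
carry_out(commands=[{"tx":0,"ty":0.001,"tz":0,"rx":-0.05,"ry":0,"rz":0,"jaw":0},{"tx":0,"ty":0.0019,"tz":-0.0001,"rx":-0.1,"ry":0,"rz":0,"jaw":0},{"tx":0,"ty":0.0028,"tz":-0.0002,"rx":-0.15,"ry":0,"rz":0,"jaw":0},{"tx":0,"ty":0.0036,"tz":-0.0003,"rx":-0.19,"ry":0,"rz":0,"jaw":0},{"tx":0,"ty":0.0038,"tz":-0.0004,"rx":-0.2,"ry":0,"rz":0,"jaw":0},{"tx":0,"ty":0.0038,"tz":-0.0004,"rx":-0.2,"ry":0,"rz":0,"jaw":0},{"tx":0,"ty":0.0038,"tz":-0.0004,"rx":-0.2,"ry":0,"rz":0,"jaw":0},{"tx":0,"ty":0.0038,"tz":-0.0004,"rx":-0.2,"ry":0,"rz":0,"jaw":0},{"tx":0,"ty":0.0038,"tz":-0.0004,"rx":-0.2,"ry":0,"rz":0,"jaw":0},{"tx":0,"ty":0.0038,"tz":-0.0004,"rx":-0.2,"ry":0,"rz":0,"jaw":0}])

```text
time: 13.3
position: [0.6387, 0.2732, 0.216]
tool_rot: [1.642, 1.942, 0.775]
ft_force: [-0.2, -0.5, -3.1]
grip_width: 0.147
```

```bash
python3 - <<'E'
from st import *
print("tilt",np.degrees(np.arccos(-M[2,2])), "qd",s["qd"])
x=M[:,1];z=-M[:,2];G=s["position"]+.019*z
L=G-.075*x-.062*z;print("lip",L,"side px",proj("side",L),"top px",proj("top",L))
img("side","s7.png",(200,0,420,220),2.7);img("top","t7.png",(60,100,320,340),2.4)
E
```

```text
time 13.3
joint_positions [ 0.2758 -0.0548 -0.8514  2.0434  0.5467  0.4865 -0.8251]
position [0.6387 0.2732 0.216 ]
ft_force [-0.2126 -0.5263 -3.0799]
torque [-0.1961  1.2526 -0.0118]
grip_width 0.14695175817813216
[[-0.1663  0.7149  0.6792]
 [ 0.9861  0.1205  0.1146]
 [ 0.0001  0.6888 -0.725 ]]
tilt 43.53194721599093 qd [-0.0007 -0.0038  0.0008  0.0017  0.     -0.0032  0.0006]
lip [0.6143 0.2691 0.1332] side px [307.0817 117.3661] top px [132.1808 224.8585]
```

View pics/s7.png

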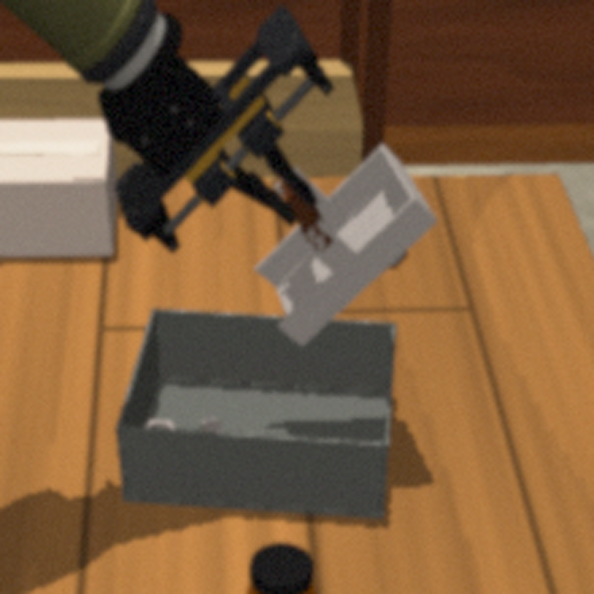

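View pics/t7.png

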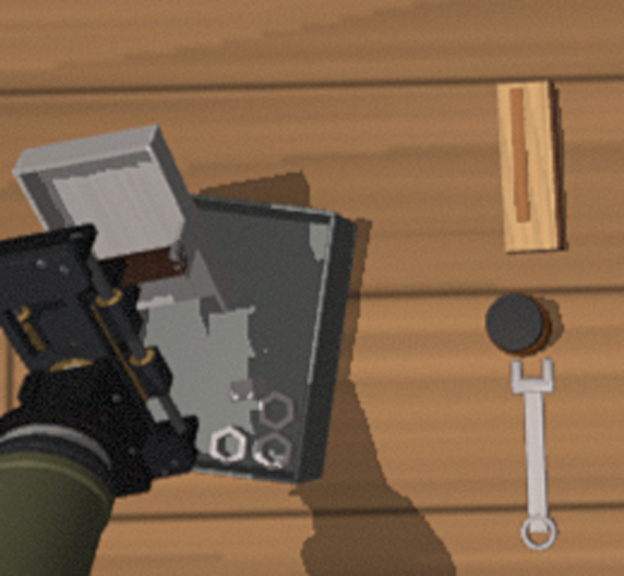

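The tray is tipped 43.5° over the bin, with its lip at about (0.614, 0.269, 0.133). Nuts show in the bin in the top crop at (277,410), (228,443) and (272,448), and perhaps a fourth at (242,390). I'll enlarge to confirm.

```bash
python3 - <<'E'
import cv2,numpy as np
from st import *
for k in("top",):
    p=get_image(k)[:,:,::-1][235:305,125:205]
    g=np.clip(255*(p/255.)**.6,0,255).astype(np.uint8)
    a=cv2.resize(g,None,fx=7,fy=7,interpolation=cv2.INTER_CUBIC);cv2.imwrite("pics/z8.png",a)
    for u,v in[(277,410),(228,443),(272,448),(242,390)]:
        print(onz("top",60+u/2.4,100+v/2.4,.02))
    p=get_image("side")[:,:,::-1][50:185,240:365];cv2.imwrite("pics/y8.png",cv2.resize(np.clip(255*(p/255.)**.6,0,255).astype(np.uint8),None,fx=4.4,fy=4.4,interpolation=cv2.INTER_CUBIC))
E
```

```text
time 13.4
joint_positions [ 0.2758 -0.0548 -0.8514  2.0435  0.5468  0.4864 -0.8252]
position [0.6386 0.2731 0.216 ]
ft_force [-0.7012  0.4007 -2.7959]
torque [-0.2812  1.2107  0.0285]
grip_width 0.14885066232124564
[[-0.1663  0.7149  0.6792]
 [ 0.9861  0.1205  0.1145]
 [ 0.      0.6888 -0.725 ]]
[0.5249 0.2217 0.02  ]
[0.497  0.2649 0.02  ]
[0.4917 0.2263 0.02  ]
[0.5433 0.2525 0.02  ]
```

View pics/z8.png

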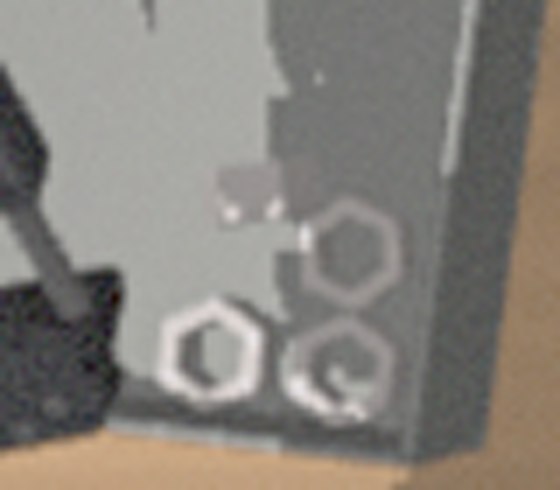

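View pics/y8.png

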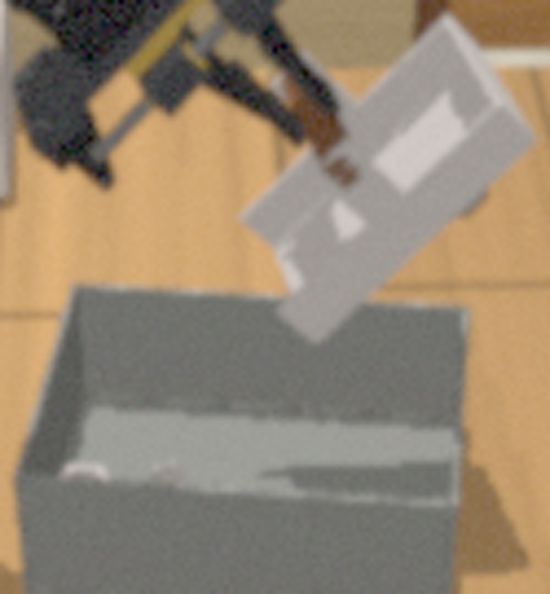

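The enlarged crop shows all four nuts in the bin: three lie flat at (350,250), (212,350) and (340,370), and the fourth stands on edge at (260,190). The tray looks empty, and the wrist force fell from about 6.2 N to 2.9 N. The arm is still, so I'll hand in.

```bash
python3 -c "
from bench import ctrl
print(ctrl.close_job())"
```

```text
the job is handed in; nothing more can be done
None
```

I lifted the tray by its bar straight out of the holder, carried it level to the bin and tipped it lip down about the grasp. It was handed in at 13.4 s, still held that way, with no verdict reported.

- **Tray:** it is tipped 43.5°, with the lip over the bin about 53 mm above the rim by calculation. The arm was still and the camera views showed the tray touching nothing else.
- **Nuts:** the enlarged top view shows four in the bin, three lying flat and one standing on edge. I identified the one on edge by its rectangular outline, which is less certain than the other three. The part of the tray that the cameras could see was empty.
- **Force:** the wrist force fell from about 6.2 N to 2.9 N. That is about 1 N more than the four nuts' weight, within the sensor's noise and offset.
- **Spanner, jar and log:** they looked unmoved in the pictures.

The first move call was refused because its rows left out some keys. Nothing moved, and I resent it with all seven.

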